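# Put the seasonings back in their caddy

### The arm

A 7-joint arm with a two-finger parallel gripper is mounted at the origin on a cart in front of the work surface, level with it; the furniture and walls round the work are solid. World frame = base frame: x ahead of the robot, y to its left, z up, the work surface at z = 0. Lengths are in m, angles in rad, forces in N, time in s.
With the tool pointing down it reaches from about 0.4 to 0.85 m from the base axis. Payload 4.5 kg.
Tool frame: the origin (TCP) lies on the centre line of the jaws, within the pads' length; the fingertips stand manip.tip_reach ahead of it and the grasp point (between the pads) lies 5 mm behind it (manip.tip_reach is the distance from the TCP to the fingertips, in m); z points along the fingers, y is the line along which they close (so a half turn about z gives the same grasp; the last joint's range is limited). The gripper opens to 88 mm and grips with 3 to 60 N. Pads are 18 mm wide; open, the fingers measure 123 mm over their backs; the gripper's body (75 mm by 187 mm) begins 45 mm behind the grasp point.
Start: joints at [-1.254, 0.689, -0.195, 1.565, 0.157, 0.902, -0.215], TCP at [0.174, 0.6, 0.253] pointing down, gripper open.
Joint ranges: [-3.01, 3.01], [-0.46, 2.08], [-1.47, 1.51], [0.13, 2.56], [-1, 4.14], [0.04, 2.09], [-2.66, 2.66]. Speed limits (rad/s): [2.57, 2.57, 3.14, 3.14, 3.14, 3.14, 3.14].

### API

Orientations are given as [roll, pitch, yaw] about the fixed x, y, z axes, in that order (R = Rz(yaw) Ry(pitch) Rx(roll)).
In Python, from rig import manip gives the robot as it stands. The module is installed in compiled form; this text tells all that it offers.
- The arm moves only by the shell command python3 -m crank 'ROWS'. ROWS is JSON, a list of rows, each a list of 3 entries, a list of its own where there are three numbers: the shift along the tool's x, y, z in cm, then the turn about the tool's z in degrees, then the closure, from 0 (fully open) to 1 (shut). In form: [[[dx, dy, dz], turn, jaw], ...]. A call has 1 to 8 rows; each row is the pose to reach, as a shift and turn from the pose commanded when the call began, along the tool's axes at that moment; what a row does not reach only later rows make up. A row lasts 1/12 s, in which the tool goes at most 41.7 mm and 7.16 degrees, less where a joint would pass 70% of its speed; a pose out of reach is approached as far as the arm can. A call with a gripper value outside its range is refused whole. The fingers move at their own pace and stop on an object; the grip force is fixed at half the most. Time passes only in rows, so rows that repeat a pose let the fingers close. It gives the time, the measured TCP pose, the force, the opening and the grip force at its end, in the units of the state.
- manip.state(): the state, without advancing time (a new reading comes with each control period).
- manip.snapshot(name): name is "scene" or "top"; returns (picture, depth): 384x512x3 uint8, red, green, blue; 384x512 float32, m along the optical axis (not along the pixel's ray), 0 where there is no reading.
- manip.camera_model(name): a dict with "fx", "fy", "cx", "cy" (pixels), "R" (3x3) and "t" (3): a world point X has camera coordinates R X + t. Camera axes: x right, y down, z forward; pixel columns grow to the right and rows downward; lengths in m; the calibration is good to about 2 mm. A picture is of the moment at which its call begins. camera_model takes no time and is no camera call.
- manip.finish_job(): hands the job in; it is judged then, once.
Trained networks look in the newest picture that a camera, given by its name, has taken for a name from the list of things; names that differ only in an ending like _2 or _b are one class to them, and where a whole thing is asked for, a point or a joint stands for the part that bears it (a point fixed in the world has none). Each returns a list of dicts, best first, with "score" (0 to 1); they miss things now and then, are a little off and sometimes report something else, mostly with a low value. They report only what shows in the picture. A call takes as long as a camera call.
- manip.recognise(camera, query): "bbox" ([left, top, right, bottom] as shares, 0 to 1, of the picture: columns of its width, rows of its height, round what is visible of it).
- manip.silhouettes(camera, query): "mask" (384x512 bool, what is visible of it) and "bbox" ([left, top, right, bottom] as shares, 0 to 1, of the picture: columns of its width, rows of its height, round what is visible of it).
The state is a dict: "clock": time; "joints": joint angles; "qvel": joint speeds; "effort": joint torques, N m; "position": TCP position; "orientation": TCP orientation; "wrist_force": force on the tool from outside, world axes, zero at the start; "moment": the same for the moment, N m; "gripper_width": finger opening in m; "gripper_force": force on a finger pad.
Only numpy, scipy, OpenCV 4.12 (cv2) and the standard library are available. Lean on these libraries where they do the work, as an engineer would, in place of code of your own. Each camera call takes 0.05 s, during which the arm holds its last target. There are 200 camera calls.

### The job

The seasonings were left on the draining board: gather them back into the dark wooden caddy, standing upright on its floor - the two tall spice jars both in the long compartment, the wide red preserves jar in the square compartment, the pepper mill in the round steel cup. Set them down rather than drop them and do not tip anything over. The low tin and the short jar look similar but do not belong in the caddy; leave them where they stand.

Things in the scene. Friction and masses are not known exactly. Their poses are not given: they have to be found in the camera images.
- caddy: Dark wooden caddy, fixed on the worktop, any yaw, 170x188 mm, rim z 36, floor z 6 (mm, own frame; origin centre of underside). Long compartment x -79..-13, y -88..88 (spice jars, e.g. x -46, y -42 and 42, either way). Square one x -7..79, y -88..-4, centre 36,-46 (preserves jar). Round steel cup centre 36,45, inner diameter 78, top z 42, no bottom: mill stands on floor z 6. Walls 6 thick.
- spice_jar_1: Tall slim glass spice jar with a dark screw cap, a cylinder 41 mm in diameter and 105 mm high, about 0.11 kg; origin at the centre of its underside, z up. Stands on the draining board (3.8 mm above the worktop). Cap fixed.
- spice_jar_2: The second tall slim glass spice jar, same size and shape as the first (41 mm in diameter, 105 mm high); origin at the centre of its underside, z up. The two are interchangeable.
- jar_1: Preserves jar: wide glass jar with red contents and a green lid, 62 mm in diameter, 86 mm high, about 0.36 kg; the lid is 56 mm in diameter, from z = 75 mm up. Origin at the centre of its underside, z up; lid fixed.
- mill_1: Turned brown wooden pepper mill, 58 mm in diameter at the foot, 170 mm high, about 0.18 kg; its round head, 48 mm in diameter, reaches from z = 123 to 159 mm with a small knob above. Origin at the centre of its underside, z up; the head does not turn.
- tin_1: Low wide food tin, 75 mm in diameter and 58 mm high, with a printed picture of red fruit. Does not belong in the caddy; loose, stays where it stands. Origin at the centre of its underside.
- short_jar: Short slim jar with a black cap, as wide as the spice jars (41 mm in diameter) but only 60 mm high. Does not belong in the caddy; loose, stays where it stands. Origin at the centre of its underside.

How it is judged:
By the outcome, as a careful person would: the job done as asked, in the order asked, and still so for the second after the job is handed in, with the robot touching nothing.
It also fails if it takes over 109 s, if anything falls off the work surface, if the arm or the gripper's body presses on something with over 40 N, if the wrist force passes 120 N, or if a joint passes its speed limit or range.

## Working session

There is one attempt and no reset: what is moved stays moved. The work goes in short steps, Python scripts to look and compute and a shell command to move; the robot and the scene stay as the last step left them, time stands still between calls to the robot, and variables do not carry over. Pictures are saved under pics/ and viewed, at most 14 in all, crops included, and the job is handed in when it is done.

```bash
mkdir -p pics
python3 - <<'E'
from rig import manip
import cv2,numpy as np
print(manip.tip_reach); print(manip.state())
for c in("scene","top"):
    p,d=manip.snapshot(c); cv2.imwrite(f"pics/{c}0.png",p[:,:,::-1]); np.save(f"{c}.npy",d)
    m=manip.camera_model(c); print(c,{k:np.round(v,3).tolist() for k,v in m.items()})
    np.save
    for q in("caddy","spice_jar_1","jar_1","mill_1","tin_1","short_jar"):
        for r in manip.silhouettes(c,q):
            M=r["mask"]; v,u=np.nonzero(M&(d>0)); z=d[v,u]
            X=np.c_[(u-m["cx"])/m["fx"]*z,(v-m["cy"])/m["fy"]*z,z]
            X=(X-np.array(m["t"]))@np.array(m["R"])
            if len(X)==0: print(q,r["score"],"nodepth");continue
            h=np.percentile(X[:,2],98); T=X[X[:,2]>h-.012]
            print(c,q,round(r["score"],2),np.round(np.array(r["bbox"])*[512,384,512,384]),"top z",round(h,3),"mid",np.round((T.min(0)+T.max(0))/2,3),"ext",np.round(np.ptp(T,axis=0),3),"med",np.round(np.median(X,0),3))
E
```

```text
0.014
{'clock': 0.0, 'joints': array([-1.25420931,  0.69002019, -0.19452361,  1.56631486,  0.15729664,
        0.90250846, -0.21510443]), 'qvel': array([ 0.00027887,  0.00073178, -0.00242435, -0.00055051,  0.00049445,
       -0.00080001,  0.00024967]), 'effort': array([-4.05141282e-05, -5.27558577e+01, -1.26726609e+00, -1.53433031e+01,
       -5.26997913e-02,  6.54693649e-03,  1.65887905e-04]), 'position': array([0.1742683 , 0.5995878 , 0.25189543]), 'orientation': array([-3.13973789e+00,  1.22659154e-04,  2.85888749e+00]), 'wrist_force': array([-0.0425242 , -0.07846394, -0.10126459]), 'moment': array([ 0.05307422, -0.01346243,  0.0299473 ]), 'gripper_force': 0.0, 'gripper_width': 0.08797178651884824}
scene {'fx': 368.514, 'fy': 368.514, 'cx': 255.412, 'cy': 192.825, 'R': [[0.752, -0.659, -0.02], [-0.43, -0.467, -0.773], [0.5, 0.589, -0.635]], 't': [-0.43, 0.281, 0.584]}
scene caddy 0.73 [277. 241. 398. 347.] top z 0.042 mid [ 0.52  -0.281  0.037] ext [0.243 0.249 0.015] med [ 0.519 -0.286  0.011]
scene spice_jar_1 0.94 [232. 135. 249. 175.] top z 0.11 mid [0.633 0.129 0.105] ext [0.
[... 1142 characters left out ...]
0.11 mid [0.515 0.26  0.106] ext [0.039 0.039 0.014] med [0.513 0.252 0.106]
top jar_1 0.73 [194. 208. 221. 237.] top z 0.091 mid [0.501 0.132 0.086] ext [0.055 0.053 0.013] med [0.5   0.128 0.088]
top jar_1 0.24 [249. 205. 283. 239.] top z 0.062 mid [ 0.509 -0.     0.058] ext [0.073 0.071 0.01 ] med [ 0.509 -0.001  0.057]
top mill_1 0.68 [129. 138. 169. 175.] top z 0.17 mid [0.649 0.265 0.166] ext [0.032 0.029 0.016] med [0.64  0.254 0.125]
top tin_1 0.73 [252. 203. 284. 239.] top z 0.062 mid [ 0.509 -0.     0.058] ext [0.073 0.071 0.01 ] med [0.509 0.    0.057]
top short_jar 0.53 [262. 152. 276. 170.] top z 0.065 mid [ 0.651 -0.009  0.06 ] ext [0.036 0.035 0.013] med [ 0.645 -0.008  0.061]
```

View pics/top0.png

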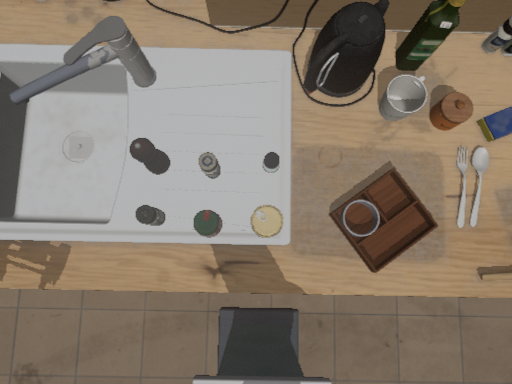

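View pics/scene0.png

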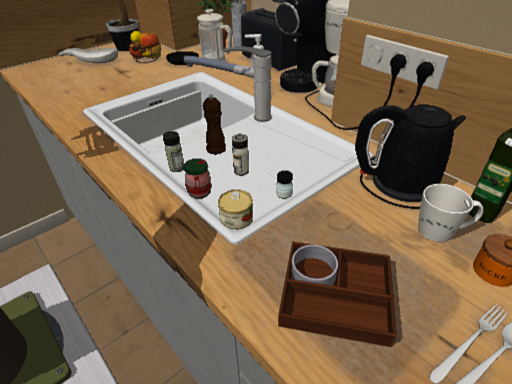

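```bash
cat > h.py <<'E'
from rig import manip
import numpy as np, cv2
def cloud(c):
    p,d=manip.snapshot(c); m=manip.camera_model(c)
    v,u=np.mgrid[:384,:512]
    X=np.stack([(u-m["cx"])/m["fx"]*d,(v-m["cy"])/m["fy"]*d,d],-1)
    W=(X-np.array(m["t"]))@np.array(m["R"]); W[d<=0]=np.nan
    return p,W
E
python3 - <<'E'
from h import *
from scipy.optimize import minimize
for c in("top","scene"):
    p,W=cloud(c)
    near=(abs(W[...,0]-.52)<.2)&(abs(W[...,1]+.28)<.2)
    P=W[near&(W[...,2]>.026)&(W[...,2]<.06)]
    r=cv2.minAreaRect((P[:,:2]*1000).astype(np.float32)); print(c,len(P),r)
    # model render fit: rim height map, own frame
    def f(x):
        cy,sy=np.cos(x[2]),np.sin(x[2]); q=(A[:,:2]-x[:2]); X=q[:,0]*cy+q[:,1]*sy; Y=-q[:,0]*sy+q[:,1]*cy
        d=np.minimum.reduce([abs(abs(X)-.082)+np.maximum(abs(Y)-.094,0),abs(abs(Y)-.091)+np.maximum(abs(X)-.085,0),abs(X+.010)+np.maximum(abs(Y)-.09,0),abs(Y+.001)+np.maximum(abs(X-.036)-.046,0),abs(np.hypot(X-.036,Y-.045)-.041)])
        return np.minimum(d,.01).mean()
    A=P[P[:,2]>.031]
    b=[]
    for k in range(4):
        for dd in(-.05,0,.05):
            s=minimize(f,[r[0][0]/1000,r[0][1]/1000,np.radians(r[2])+k*np.pi/2+dd],method="Nelder-Mead",options=dict(initial_simplex=None,xatol=1e-5,fatol=1e-7))
            b.append((s.fun,s.x.round(4)))
    b.sort(key=lambda t:t[0]); print(b[0],b[1],b[3])
E
```

```text
top 1565 ((519.9273071289062, -279.20184326171875), (170.81813049316406, 188.64857482910156), 36.57898712158203)
(np.float64(0.001421446143313892), array([ 0.5201, -0.278 ,  0.6395])) (np.float64(0.0014214472078570035), array([ 0.5201, -0.278 ,  0.6395])) (np.float64(0.004064494752129765), array([ 0.52  , -0.2789,  3.778 ]))
scene 3147 ((521.589111328125, -280.9184875488281), (172.8975830078125, 188.205078125), 36.42490768432617)
(np.float64(0.0013876661623693012), array([ 0.5206, -0.2812,  0.6389])) (np.float64(0.0013876662265038385), array([ 0.5206, -0.2812,  0.6389])) (np.float64(0.004261993473721261), array([ 0.5203, -0.2818,  3.7817]))
```

Top view: spice jars at (208,160) and (147,214), preserves jar at (207,222), tin at (266,220), short jar at (271,161) and mill head at (142,149). The caddy is at (383,220) with its cup at (361,218). The scene view agrees with this, and with the fitted caddy pose (0.520, -0.280, yaw 36.6°).

```bash
cat >> h.py <<'E'
def go(x,y,z,yaw):
    from scipy.spatial.transform import Rotation as R
    s=manip.state(); r=R.from_euler("xyz",s["orientation"])
    d=r.inv().apply(np.array([x,y,z])-s["position"])*100
    t=-(yaw-np.degrees(s["orientation"][2])+180)%360-180
    t=(-(yaw-np.degrees(s["orientation"][2]))+180)%360-180
    print("target",(x,y,z,yaw),"shift",d.round(2),"turn",round(t,1),"t",round(s["clock"],2))
E
python3 - <<'E'
from h import *
p,W=cloud("top")
X=W.reshape(-1,3);X=X[(X[:,2]>.12)&(X[:,0]<.95)&(X[:,0]>.3)]
for a in np.arange(.3,.95,.05):
    for b in np.arange(-.5,.7,.1):
        S=X[(X[:,0]>=a)&(X[:,0]<a+.05)&(X[:,1]>=b)&(X[:,1]<b+.1)]
        if len(S)>3: print(f"x{a:.2f} y{b:.1f} z{S[:,2].max():.2f}",end="; ")
print()
# mill head
M=manip.silhouettes("top","mill_1")[0]["mask"]; P=W[M]; 
for lo,hi in((.12,.135),(.135,.15),(.15,.165),(.165,.18)):
    H=P[(P[:,2]>lo)&(P[:,2]<hi)]; print(lo,len(H),((H.min(0)+H.max(0))/2).round(3) if len(H) else "")
go(.516,.259,.20,150); go(.516,.259,.074,150)
E
```

```text
x0.60 y0.2 z0.17; x0.65 y0.2 z0.17; x0.70 y0.4 z0.19; x0.70 y0.5 z0.19; x0.75 y0.3 z0.23; x0.75 y0.4 z0.19; x0.75 y0.5 z0.19; x0.80 y-0.3 z0.15; x0.80 y-0.2 z0.21; x0.80 y-0.1 z0.20; x0.80 y0.3 z0.23; x0.80 y0.4 z0.22; x0.85 y-0.3 z0.20; x0.85 y-0.2 z0.21; x0.85 y0.2 z0.22; x0.85 y0.3 z0.23; x0.90 y-0.4 z0.26; x0.90 y-0.3 z0.20; x0.90 y-0.2 z0.21; 
0.12 43 [0.645 0.259 0.128]
0.135 130 [0.646 0.264 0.143]
0.15 286 [0.647 0.265 0.157]
0.165 29 [0.648 0.264 0.171]
target (0.516, 0.259, 0.2, 150) shift [-42.33 -23.24   5.27] turn 13.8 t 0.9
target (0.516, 0.259, 0.074, 150) shift [-42.33 -23.24  17.87] turn 13.8 t 0.9
```

```bash
python3 -m crank '[[[-42.3,-23.2,4],13.8,0],[[-42.3,-23.2,4],13.8,0],[[-42.3,-23.2,4],13.8,0],[[-42.3,-23.2,4],13.8,0],[[-42.3,-23.2,4],13.8,0],[[-42.3,-23.2,4],13.8,0],[[-42.3,-23.2,4],13.8,0],[[-42.3,-23.2,4],13.8,0]]'
python3 -c "from h import *;go(.516,.259,.20,150)"
```

```text
clock: 1.57
position: [0.4108, 0.3641, 0.2252]
orientation: [3.141, 0.0, 2.618]
wrist_force: [0.8, -0.2, 0.3]
gripper_width: 0.0882
gripper_force: 0.0
target (0.516, 0.259, 0.2, 150) shift [-14.37  -3.84   2.52] turn 0.0 t 1.57
```

```bash
python3 -m crank '[[[-14.4,-3.8,2.5],0,0],[[-14.4,-3.8,2.5],0,0],[[-14.4,-3.8,2.5],0,0],[[-14.4,-3.8,2.5],0,0],[[-14.4,-3.8,2.5],0,0],[[-14.4,-3.8,2.5],0,0]]'
python3 -c "from h import *;go(.516,.259,.074,150)"
```

```text
clock: 2.07
position: [0.5164, 0.2587, 0.1998]
orientation: [-3.141, 0.0, 2.614]
wrist_force: [-0.2, -0.2, -0.0]
gripper_width: 0.0878
gripper_force: 0.0
target (0.516, 0.259, 0.074, 150) shift [5.000e-02 1.000e-02 1.258e+01] turn -0.2 t 2.07
```

Accurate tracking. Descend, then close.

```bash
python3 -m crank '[[[0,0,4],0,0],[[0,0,8],0,0],[[0,0,11],0,0],[[0,0,12.6],0,0],[[0,0,12.6],0,0],[[0,0,12.6],0,1],[[0,0,12.6],0,1],[[0,0,12.6],0,1]]'
python3 -m crank '[[[0,0,0],0,1],[[0,0,0],0,1],[[0,0,0],0,1],[[0,0,0],0,1]]'
```

```text
clock: 2.73
position: [0.5159, 0.2619, 0.076]
orientation: [3.138, 0.001, 2.619]
wrist_force: [-0.1, -0.8, 0.1]
gripper_width: 0.0705
gripper_force: 0.0
clock: 3.07
position: [0.5154, 0.2607, 0.0746]
orientation: [3.141, 0.0, 2.618]
wrist_force: [-0.6, -0.3, -0.3]
gripper_width: 0.0435
gripper_force: 0.0
```

```bash
python3 -m crank '[[[0,0,0],0,1],[[0,0,0],0,1],[[0,0,0],0,1],[[0,0,-1],0,1],[[0,0,-4],0,1],[[0,0,-8],0,1],[[0,0,-12],0,1],[[0,0,-16],0,1]]'
python3 -c "from h import *;go(.508,-.341,.23,36.6)"
```

```text
clock: 3.73
position: [0.5145, 0.2602, 0.2361]
orientation: [-3.141, -0.001, 2.618]
wrist_force: [1.2, 1.2, -0.6]
gripper_width: 0.0403
gripper_force: 30.0
target (0.508, -0.341, 0.23, 36.6) shift [-29.49 -52.39   0.64] turn 113.4 t 3.73
```

```bash
python3 -m crank '[[[-29.5,-52.4,0.4],113.4,1],[[-29.5,-52.4,0.4],113.4,1],[[-29.5,-52.4,0.4],113.4,1],[[-29.5,-52.4,0.4],113.4,1],[[-29.5,-52.4,0.4],113.4,1],[[-29.5,-52.4,0.4],113.4,1],[[-29.5,-52.4,0.4],113.4,1],[[-29.5,-52.4,0.4],113.4,1]]'
python3 -c "from h import *;go(.508,-.341,.23,36.6)"
```

```text
clock: 4.4
position: [0.5108, -0.0745, 0.2324]
orientation: [-3.141, -0.001, 1.612]
wrist_force: [1.0, 0.0, -0.5]
gripper_width: 0.0401
gripper_force: 30.0
target (0.508, -0.341, 0.23, 36.6) shift [-26.62  -1.38   0.23] turn 55.8 t 4.4
```

```bash
python3 -m crank '[[[-26.6,-1.4,0.2],55.8,1],[[-26.6,-1.4,0.2],55.8,1],[[-26.6,-1.4,0.2],55.8,1],[[-26.6,-1.4,0.2],55.8,1],[[-26.6,-1.4,0.2],55.8,1],[[-26.6,-1.4,0.2],55.8,1],[[-26.6,-1.4,0.2],55.8,1],[[-26.6,-1.4,0.2],55.8,1]]'
python3 -c "
from h import *;go(.508,-.341,.10,36.6)
p,W=cloud('scene');cv2.imwrite('pics/s1.png',cv2.resize(p[150:384,200:512,::-1],None,fx=2,fy=2))"
```

```text
clock: 5.07
position: [0.508, -0.3456, 0.2304]
orientation: [3.138, 0.003, 0.63]
wrist_force: [-0.8, -0.1, -1.1]
gripper_width: 0.0401
gripper_force: 30.0
target (0.508, -0.341, 0.1, 36.6) shift [ 0.31 -0.41 13.04] turn -0.5 t 5.07
```

View pics/s1.png

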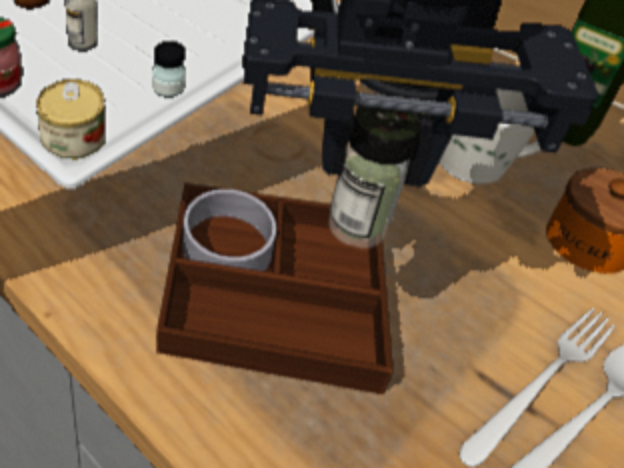

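The jar hangs upright in the gripper at crop (375,190), above the caddy's far side. Lower it part way and re-measure.

```bash
python3 -m crank '[[[0,0,3],0,1],[[0,0,6],0,1],[[0,0,9],0,1],[[0,0,11],0,1],[[0,0,11],0,1],[[0,0,11],0,1],[[0,0,11],0,1],[[0,0,11],0,1]]'
python3 -c "from h import *;go(.508,-.341,.078,36.6)"
```

```text
clock: 5.78
position: [0.5112, -0.3395, 0.1218]
orientation: [3.139, -0.001, 0.645]
wrist_force: [0.3, 0.4, -0.3]
gripper_width: 0.0402
gripper_force: 30.0
target (0.508, -0.341, 0.078, 36.6) shift [-0.35 -0.09  4.38] turn 0.4 t 5.78
```

```bash
python3 -m crank '[[[-0.3,-0.1,1],0.4,1],[[-0.3,-0.1,2.5],0.4,1],[[-0.3,-0.1,3.6],0.4,1],[[-0.3,-0.1,4.2],0.4,1],[[-0.3,-0.1,4.4],0.4,1],[[-0.3,-0.1,4.4],0.4,1],[[-0.3,-0.1,4.4],0.4,1],[[-0.3,-0.1,4.4],0.4,1]]'
python3 -c "from h import *;go(.508,-.341,.0765,36.6)"
```

```text
clock: 6.45
position: [0.5067, -0.3397, 0.0763]
orientation: [-3.14, -0.0, 0.637]
wrist_force: [-1.8, 1.6, 5.0]
gripper_width: 0.0404
gripper_force: 30.0
target (0.508, -0.341, 0.0765, 36.6) shift [ 0.03  0.18 -0.02] turn -0.1 t 6.45
```

```bash
python3 -m crank '[[[0,0,0],0,0.9],[[0,0,0],0,0.4],[[0,0,0],0,0.2],[[0,0,0],0,0.2],[[0,0,0],0,0.2],[[0,0,-2],0,0.2],[[0,0,-6],0,0.2],[[0,0,-10],0,0.2]]'
python3 -m crank '[[[0,0,-4],0,0],[[0,0,-6],0,0],[[0,0,-6],0,0]]'
python3 -c "from h import *;go(.6335,.130,.23,100)"
```

```text
clock: 7.12
position: [0.5063, -0.3394, 0.1757]
orientation: [-3.138, 0.001, 0.637]
wrist_force: [0.8, -0.4, 1.0]
gripper_width: 0.0709
gripper_force: 0.0
clock: 7.37
position: [0.5096, -0.3423, 0.2413]
orientation: [3.132, -0.004, 0.637]
wrist_force: [0.3, -0.0, 0.6]
gripper_width: 0.087
gripper_force: 0.0
target (0.6335, 0.13, 0.23, 100) shift [ 38.04 -30.62   0.96] turn -63.5 t 7.37
```

```bash
python3 -m crank '[[[38,-30.6,1],-63.5,0],[[38,-30.6,1],-63.5,0],[[38,-30.6,1],-63.5,0],[[38,-30.6,1],-63.5,0],[[38,-30.6,1],-63.5,0],[[38,-30.6,1],-63.5,0],[[38,-30.6,1],-63.5,0],[[38,-30.6,1],-63.5,0]]'
python3 -c "
from h import *;go(.6335,.13,.23,100)
p,W=cloud('scene');cv2.imwrite('pics/s2.png',cv2.resize(p[150:384,200:512,::-1],None,fx=2,fy=2))"
```

```text
clock: 8.03
position: [0.5911, -0.0155, 0.228]
orientation: [-3.14, -0.0, 1.643]
wrist_force: [0.5, -0.1, 0.1]
gripper_width: 0.0885
gripper_force: 0.0
target (0.6335, 0.13, 0.23, 100) shift [14.2   5.28 -0.2 ] turn -5.8 t 8.03
```

View pics/s2.png

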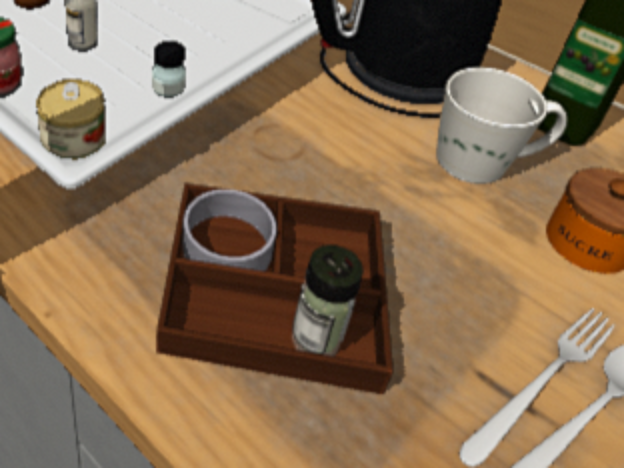

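The first spice jar stands upright in the long compartment at crop (322,320). Next, the second one.

```bash
python3 -m crank '[[[14.2,5.3,-0.2],-5.8,0],[[14.2,5.3,-0.2],-5.8,0],[[14.2,5.3,-0.2],-5.8,0],[[14.2,5.3,-0.2],-5.8,0],[[14.2,5.3,-0.2],-5.8,0],[[14.2,5.3,-0.2],-5.8,0],[[14.2,5.3,-0.2],-5.8,0],[[14.2,5.3,-0.2],-5.8,0]]'
python3 -c "from h import *;go(.6335,.13,.074,100)"
```

```text
clock: 8.75
position: [0.6346, 0.1249, 0.2306]
orientation: [-3.14, 0.002, 1.735]
wrist_force: [0.9, -0.5, -0.5]
gripper_width: 0.0881
gripper_force: 0.0
target (0.6335, 0.13, 0.074, 100) shift [ 0.55  0.   15.65] turn -0.6 t 8.75
```

```bash
python3 -m crank '[[[0.3,0,4],0,0],[[0.3,0,8],0,0],[[0.3,0,11],0,0],[[0.3,0,11],0,0],[[0.3,0,11],0,0],[[0.3,0,11],0,0]]'
python3 -c "from h import *;go(.6335,.13,.074,100)"
```

```text
clock: 9.25
position: [0.6358, 0.1295, 0.123]
orientation: [3.139, 0.0, 1.737]
wrist_force: [-1.4, -0.0, -0.2]
gripper_width: 0.0883
gripper_force: 0.0
target (0.6335, 0.13, 0.074, 100) shift [ 0.09 -0.23  4.9 ] turn -0.5 t 9.25
```

```bash
python3 -m crank '[[[0,-0.1,2.5],0,0],[[0,-0.1,4.6],0,0],[[0,-0.1,4.7],0,0],[[0,-0.1,4.7],0,0],[[0,-0.1,4.7],0,0.7],[[0,-0.1,4.7],0,1],[[0,-0.1,4.7],0,1],[[0,-0.1,4.7],0,1]]'
python3 -m crank '[[[0,0,0],0,1],[[0,0,0],0,1],[[0,0,0],0,1],[[0,0,0],0,1],[[0,0,0],0,1],[[0,0,0],0,1]]'
```

```text
clock: 9.92
position: [0.6342, 0.1305, 0.0754]
orientation: [3.14, -0.0, 1.738]
wrist_force: [0.8, -0.1, -0.7]
gripper_width: 0.0633
gripper_force: 0.0
clock: 10.42
position: [0.6337, 0.1304, 0.0742]
orientation: [3.141, -0.0, 1.738]
wrist_force: [-0.1, -0.9, 0.6]
gripper_width: 0.0398
gripper_force: 30.0
```

```bash
python3 -m crank '[[[0,0,-1],0,1],[[0,0,-4],0,1],[[0,0,-8],0,1],[[0,0,-12],0,1],[[0,0,-16],0,1]]'
python3 -c "from h import *;go(.458,-.273,.23,36.6)"
```

```text
clock: 10.83
position: [0.6326, 0.1302, 0.2361]
orientation: [-3.14, 0.0, 1.738]
wrist_force: [2.2, 0.5, -1.0]
gripper_width: 0.0402
gripper_force: 30.0
target (0.458, -0.273, 0.23, 36.6) shift [-36.84 -23.94   0.64] turn 63.0 t 10.83
```

```bash
python3 -m crank '[[[-36.8,-23.9,0.5],63,1],[[-36.8,-23.9,0.5],63,1],[[-36.8,-23.9,0.5],63,1],[[-36.8,-23.9,0.5],63,1],[[-36.8,-23.9,0.5],63,1],[[-36.8,-23.9,0.5],63,1],[[-36.8,-23.9,0.5],63,1],[[-36.8,-23.9,0.5],63,1]]'
python3 -c "from h import *;go(.458,-.273,.23,36.6)"
```

```text
clock: 11.5
position: [0.4998, -0.1769, 0.231]
orientation: [-3.141, -0.001, 0.732]
wrist_force: [1.5, -0.3, -1.4]
gripper_width: 0.0403
gripper_force: 30.0
target (0.458, -0.273, 0.23, 36.6) shift [-9.53  4.36  0.09] turn 5.4 t 11.5
```

```bash
python3 -m crank '[[[-9.5,4.3,0],5.4,1],[[-9.5,4.3,0],5.4,1],[[-9.5,4.3,0],5.4,1],[[-9.5,4.3,0],5.4,1],[[-9.5,4.3,3],5.4,1],[[-9.5,4.3,7],5.4,1],[[-9.5,4.3,10.5],5.4,1],[[-9.5,4.3,10.5],5.4,1]]'
python3 -m crank '[[[0,0,0],0,1],[[0,0,0],0,1],[[0,0,0],0,1]]'
python3 -c "from h import *;go(.458,-.273,.077,36.6)"
```

```text
clock: 12.17
position: [0.4569, -0.2679, 0.1204]
orientation: [-3.131, 0.003, 0.645]
wrist_force: [-0.8, 0.4, -1.1]
gripper_width: 0.0399
gripper_force: 30.0
clock: 12.42
position: [0.4611, -0.2719, 0.1276]
orientation: [3.138, -0.002, 0.644]
wrist_force: [-0.7, 0.8, -1.1]
gripper_width: 0.0398
gripper_force: 30.0
target (0.458, -0.273, 0.077, 36.6) shift [-0.33 -0.12  5.06] turn 0.3 t 12.42
```

```bash
python3 -m crank '[[[-0.2,0,1],0.3,1],[[-0.2,0,2.5],0.3,1],[[-0.2,0,3.6],0.3,1],[[-0.2,0,4.2],0.3,1],[[-0.2,0,4.6],0.3,1],[[-0.2,0,4.6],0.3,1],[[-0.2,0,4.6],0.3,1],[[-0.2,0,4.6],0.3,1]]'
python3 -c "from h import *;go(.458,-.273,.0766,36.6)"
```

```text
clock: 13.08
position: [0.4584, -0.2727, 0.0797]
orientation: [3.141, -0.0, 0.639]
wrist_force: [0.2, 0.5, -0.8]
gripper_width: 0.0401
gripper_force: 30.0
target (0.458, -0.273, 0.0766, 36.6) shift [-0.05  0.    0.31] turn -0.0 t 13.08
```

```bash
python3 -m crank '[[[0,0,0.2],0,1],[[0,0,0.3],0,1],[[0,0,0.3],0,1],[[0,0,0.3],0,1]]'
```

```text
clock: 13.42
position: [0.4582, -0.2725, 0.0764]
orientation: [3.142, -0.0, 0.639]
wrist_force: [0.5, 0.6, -1.2]
gripper_width: 0.0402
gripper_force: 30.0
```

```bash
python3 -m crank '[[[0,0,0.05],0,1],[[0,0,0.1],0,1],[[0,0,0.1],0,1]]'
```

```text
clock: 13.67
position: [0.4583, -0.2725, 0.0762]
orientation: [3.141, -0.001, 0.639]
wrist_force: [-0.9, 0.5, 8.2]
gripper_width: 0.04
gripper_force: 30.0
```

Contact. Release with limited opening and go to the preserves jar.

```bash
python3 -m crank '[[[0,0,0],0,0.9],[[0,0,0],0,0.4],[[0,0,0],0,0.25],[[0,0,0],0,0.25],[[0,0,0],0,0.25],[[0,0,-2],0,0.25],[[0,0,-6],0,0.25],[[0,0,-10],0,0.25]]'
python3 -m crank '[[[0,0,-4],0,0],[[0,0,-6],0,0],[[0,0,-6],0,0]]'
python3 -c "from h import *;go(.502,.1315,.20,100)"
```

```text
clock: 14.33
position: [0.457, -0.2719, 0.1753]
orientation: [-3.138, 0.002, 0.639]
wrist_force: [1.6, -0.9, 0.6]
gripper_width: 0.0663
gripper_force: 0.0
clock: 14.58
position: [0.4603, -0.2741, 0.2398]
orientation: [3.133, -0.004, 0.639]
wrist_force: [-0.9, 0.6, 0.2]
gripper_width: 0.0839
gripper_force: 0.0
target (0.502, 0.1315, 0.2, 100) shift [ 27.51 -30.12   3.83] turn -63.4 t 14.58
```

```bash
python3 -m crank '[[[27.5,-30.1,3.5],-63.4,0],[[27.5,-30.1,3.5],-63.4,0],[[27.5,-30.1,3.5],-63.4,0],[[27.5,-30.1,3.5],-63.4,0],[[27.5,-30.1,3.5],-63.4,0],[[27.5,-30.1,3.5],-63.4,0],[[27.5,-30.1,3.5],-63.4,0],[[27.5,-30.1,3.5],-63.4,0]]'
python3 -c "
from h import *;go(.502,.1315,.20,100)
p,W=cloud('scene');cv2.imwrite('pics/s3.png',cv2.resize(p[150:384,200:512,::-1],None,fx=2,fy=2))"
```

```text
clock: 15.25
position: [0.4909, 0.06, 0.2057]
orientation: [-3.14, -0.0, 1.645]
wrist_force: [2.0, -0.4, 0.4]
gripper_width: 0.0883
gripper_force: 0.0
target (0.502, 0.1315, 0.2, 100) shift [7.05 1.64 0.57] turn -5.7 t 15.25
```

View pics/s3.png

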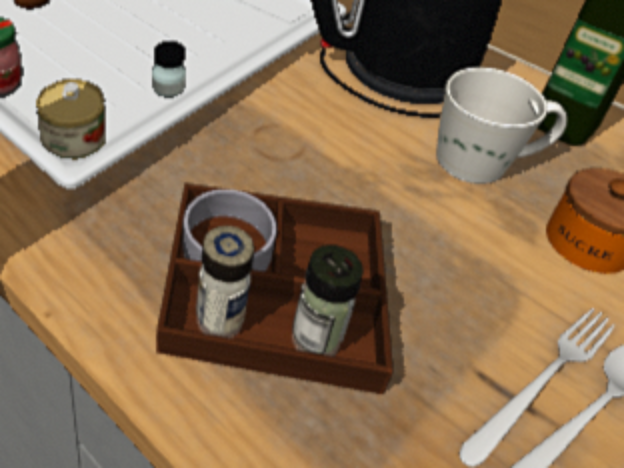

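Both spice jars stand in the long compartment, at crop (222,290) and (322,315). The preserves jar is next.

```bash
python3 -m crank '[[[7,1.6,0.5],-5.7,0],[[7,1.6,0.5],-5.7,0],[[7,1.6,0.5],-5.7,0],[[7,1.6,0.5],-5.7,0],[[7,1.6,4],-5.7,0],[[7,1.6,7],-5.7,0],[[7,1.6,7],-5.7,0],[[7,1.6,7],-5.7,0]]'
python3 -m crank '[[[0,0,0],0,0],[[0,0,0],0,0],[[0,0,0],0,0]]'
python3 -c "from h import *;go(.502,.1315,.059,100)"
```

```text
clock: 15.97
position: [0.5016, 0.1269, 0.1357]
orientation: [-3.137, 0.001, 1.736]
wrist_force: [-0.6, 0.0, 0.4]
gripper_width: 0.0878
gripper_force: 0.0
clock: 16.22
position: [0.5039, 0.1288, 0.1383]
orientation: [3.139, -0.0, 1.738]
wrist_force: [0.7, -0.3, 0.3]
gripper_width: 0.0879
gripper_force: 0.0
target (0.502, 0.1315, 0.059, 100) shift [ 0.3  -0.17  7.93] turn -0.4 t 16.22
```

```bash
python3 -m crank '[[[0.2,-0.1,2],0,0],[[0.2,-0.1,4.5],0,0],[[0.2,-0.1,6.5],0,0],[[0.2,-0.1,7.7],0,0],[[0.2,-0.1,7.8],0,0],[[0.2,-0.1,7.8],0,0],[[0.2,-0.1,7.8],0,1],[[0.2,-0.1,7.8],0,1]]'
python3 -m crank '[[[0,0,0],0,1],[[0,0,0],0,1],[[0,0,0],0,1],[[0,0,0],0,1],[[0,0,0],0,1],[[0,0,0],0,1]]'
```

```text
clock: 16.88
position: [0.5025, 0.1309, 0.06]
orientation: [3.139, -0.0, 1.738]
wrist_force: [0.4, -0.2, 0.3]
gripper_width: 0.0772
gripper_force: 0.0
clock: 17.38
position: [0.5029, 0.131, 0.0595]
orientation: [3.139, -0.0, 1.738]
wrist_force: [1.1, 1.2, 5.6]
gripper_width: 0.0582
gripper_force: 30.0
```

```bash
python3 -c "
from h import *
print(manip.state()['wrist_force'],manip.state()['position'])
p,W=cloud('scene');cv2.imwrite('pics/s4.png',cv2.resize(p[110:240,130:310,::-1],None,fx=4,fy=4,interpolation=cv2.INTER_CUBIC))"
```

```text
[1.07721738 1.21826654 5.55350277] [0.50289335 0.1309739  0.05949955]
```

View pics/s4.png

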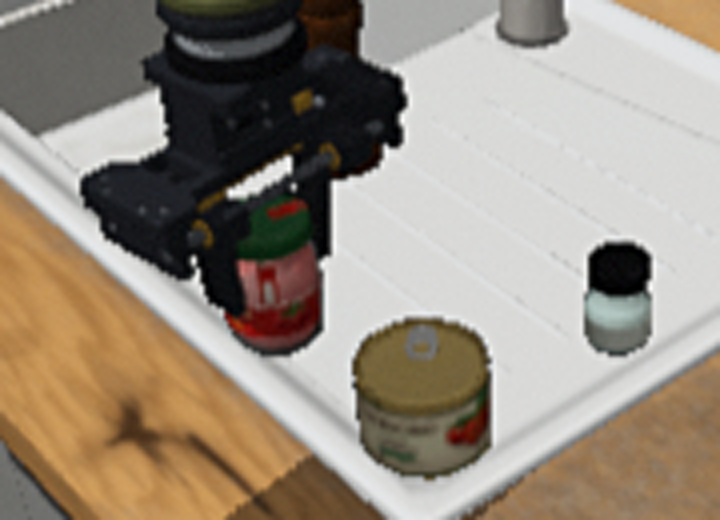

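The fingers are closed round the jar at crop (275,265), on its tapering shoulder (58 mm opening and an upward force). Re-grip 9 mm lower.

```bash
python3 -m crank '[[[0,0,0],0,0.1],[[0,0,0],0,0],[[0,0,0],0,0],[[0,0,0.5],0,0],[[0,0,0.9],0,0],[[0,0,0.9],0,0],[[0,0,0.9],0,1],[[0,0,0.9],0,1]]'
python3 -m crank '[[[0,0,0],0,1],[[0,0,0],0,1],[[0,0,0],0,1],[[0,0,0],0,1],[[0,0,0],0,1],[[0,0,0],0,1],[[0,0,0],0,1]]'
```

```text
clock: 18.1
position: [0.5015, 0.1306, 0.0496]
orientation: [-3.141, -0.0, 1.738]
wrist_force: [-0.3, 1.1, -0.4]
gripper_width: 0.077
gripper_force: 0.0
clock: 18.68
position: [0.5025, 0.1308, 0.0501]
orientation: [3.14, -0.0, 1.738]
wrist_force: [2.7, -0.2, 0.7]
gripper_width: 0.0581
gripper_force: 29.9
```

```bash
python3 -m crank '[[[0,0,-1],0,1],[[0,0,-4],0,1],[[0,0,-8],0,1],[[0,0,-12],0,1],[[0,0,-16],0,1],[[0,0,-16],0,1]]'
python3 -c "from h import *;go(.5766,-.295,.21,6.6);print(manip.state()['joints'].round(2))"
```

```text
clock: 19.18
position: [0.504, 0.1311, 0.2163]
orientation: [3.132, -0.002, 1.738]
wrist_force: [1.6, -0.5, -4.3]
gripper_width: 0.0581
gripper_force: 30.1
target (0.5766, -0.295, 0.21, 6.6) shift [-43.23   0.07   0.56] turn 93.0 t 19.18
[-0.38  0.6   0.06  1.93 -0.06  0.6  -0.12]
```

```bash
python3 -m crank '[[[-43,0,0],93,1],[[-43,0,0],93,1],[[-43,0,0],93,1],[[-43,0,0],93,1],[[-43,0,0],93,1],[[-43,0,0],93,1],[[-43,0,0],93,1],[[-43,0,0],93,1]]'
python3 -c "from h import *;go(.5766,-.295,.21,6.6);print(manip.state()['joints'].round(2))"
```

```text
clock: 19.85
position: [0.5551, -0.199, 0.2086]
orientation: [-3.137, 0.002, 0.732]
wrist_force: [1.2, 0.3, -3.8]
gripper_width: 0.058
gripper_force: 30.1
target (0.5766, -0.295, 0.21, 6.6) shift [-4.83  8.58 -0.18] turn 35.4 t 19.85
[ 0.1   0.72  0.29  1.73 -0.28  0.74 -0.3 ]
```

```bash
python3 -m crank '[[[-4.8,8.6,0],35.4,1],[[-4.8,8.6,0],35.4,1],[[-4.8,8.6,0],35.4,1],[[-4.8,8.6,0],35.4,1],[[-4.8,8.6,0],35.4,1],[[-4.8,8.6,0],35.4,1],[[-4.8,8.6,3],35.4,1],[[-4.8,8.6,6],35.4,1]]'
python3 -m crank '[[[0,0,2],0,1],[[0,0,2],0,1],[[0,0,2],0,1],[[0,0,2],0,1],[[0,0,2],0,1]]'
python3 -c "
from h import *;go(.5766,-.295,.0525,6.6)
p,W=cloud('scene');cv2.imwrite('pics/s5.png',cv2.resize(p[150:384,200:512,::-1],None,fx=2,fy=2))"
```

```text
clock: 20.52
position: [0.5799, -0.2935, 0.1499]
orientation: [3.141, -0.002, 0.125]
wrist_force: [-0.3, 0.9, -5.8]
gripper_width: 0.0581
gripper_force: 30.1
clock: 20.93
position: [0.5805, -0.2946, 0.1316]
orientation: [3.14, -0.002, 0.121]
wrist_force: [-0.4, -0.2, -4.7]
gripper_width: 0.0577
gripper_force: 30.2
target (0.5766, -0.295, 0.0525, 6.6) shift [-0.41 -0.02  7.9 ] turn 0.4 t 20.93
```

View pics/s5.png

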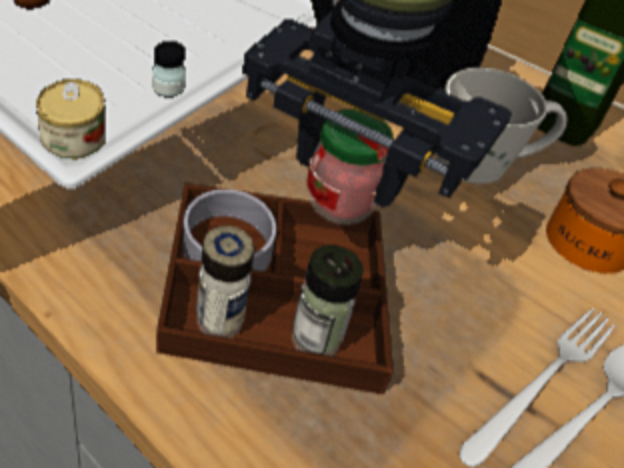

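The preserves jar hangs upright at crop (350,170) over the square compartment, clear of its neighbours. Lower it.

```bash
python3 -m crank '[[[-0.4,0,1],0.4,1],[[-0.4,0,2.5],0.4,1],[[-0.4,0,4],0.4,1],[[-0.4,0,5.5],0.4,1],[[-0.4,0,6.6],0.4,1],[[-0.4,0,7.3],0.4,1],[[-0.4,0,7.3],0.4,1],[[-0.4,0,7.3],0.4,1]]'
python3 -m crank '[[[0,0,0],0,1],[[0,0,0],0,1]]'
python3 -c "from h import *;go(.5766,-.295,.0525,6.6)"
```

```text
clock: 21.65
position: [0.5759, -0.2947, 0.0572]
orientation: [3.141, -0.0, 0.114]
wrist_force: [0.1, -1.2, -4.6]
gripper_width: 0.0584
gripper_force: 30.2
clock: 21.82
position: [0.5763, -0.2949, 0.0578]
orientation: [3.14, -0.001, 0.114]
wrist_force: [0.6, -0.3, -4.8]
gripper_width: 0.0581
gripper_force: 30.2
target (0.5766, -0.295, 0.0525, 6.6) shift [0.03 0.01 0.53] turn -0.1 t 21.82
```

```bash
python3 -m crank '[[[0,0,0.2],0,1],[[0,0,0.35],0,1],[[0,0,0.4],0,1],[[0,0,0.45],0,1],[[0,0,0.45],0,1],[[0,0,0.45],0,1]]'
```

```text
clock: 22.32
position: [0.5757, -0.2943, 0.0524]
orientation: [-3.141, -0.0, 0.114]
wrist_force: [-0.2, 0.7, -3.6]
gripper_width: 0.0576
gripper_force: 30.1
```

```bash
python3 -m crank '[[[0,0,0.05],0,1],[[0,0,0.05],0,1],[[0,0,0.05],0,1]]'
```

```text
clock: 22.57
position: [0.5756, -0.2943, 0.0523]
orientation: [-3.141, -0.0, 0.113]
wrist_force: [-3.2, 1.5, 1.4]
gripper_width: 0.0583
gripper_force: 29.9
```

```bash
python3 -m crank '[[[0,0,0],0,0.6],[[0,0,0],0,0.3],[[0,0,0],0,0.2],[[0,0,0],0,0.2],[[0,0,0],0,0.2],[[0,0,-1],0,0.2],[[0,0,-4],0,0.2],[[0,0,-8],0,0.2]]'
python3 -m crank '[[[0,0,-4],0,0],[[0,0,-8],0,0],[[0,0,-12],0,0],[[0,0,-12],0,0]]'
python3 -c "from h import *;go(.647,.264,.24,0);go(.647,.264,.24,170)"
```

```text
clock: 23.23
position: [0.5739, -0.2932, 0.1304]
orientation: [-3.138, 0.005, 0.113]
wrist_force: [0.9, -0.5, 1.0]
gripper_width: 0.0706
gripper_force: 0.0
clock: 23.57
position: [0.579, -0.2979, 0.2613]
orientation: [3.132, -0.013, 0.113]
wrist_force: [0.4, -1.3, 1.0]
gripper_width: 0.0881
gripper_force: 0.0
target (0.647, 0.264, 0.24, 0) shift [ 13.06 -55.08   1.75] turn 6.5 t 23.57
target (0.647, 0.264, 0.24, 170) shift [ 13.06 -55.08   1.75] turn -163.5 t 23.57
```

```bash
python3 -m crank '[[[13,-55,1],-30,0],[[13,-55,1],-30,0],[[13,-55,1],-30,0],[[13,-55,1],-30,0],[[13,-55,1],-30,0],[[13,-55,1],-30,0],[[13,-55,1],-30,0],[[13,-55,1],-30,0]]'
python3 -c "
from h import *;go(.647,.264,.24,36.6)
p,W=cloud('scene');cv2.imwrite('pics/s6.png',cv2.resize(p[150:384,200:512,::-1],None,fx=2,fy=2))"
```

```text
clock: 24.23
position: [0.6151, 0.0384, 0.2466]
orientation: [3.141, -0.001, 0.637]
wrist_force: [0.8, -0.5, -0.2]
gripper_width: 0.088
gripper_force: 0.0
target (0.647, 0.264, 0.24, 36.6) shift [ 15.98 -16.24   0.66] turn -0.1 t 24.23
```

View pics/s6.png

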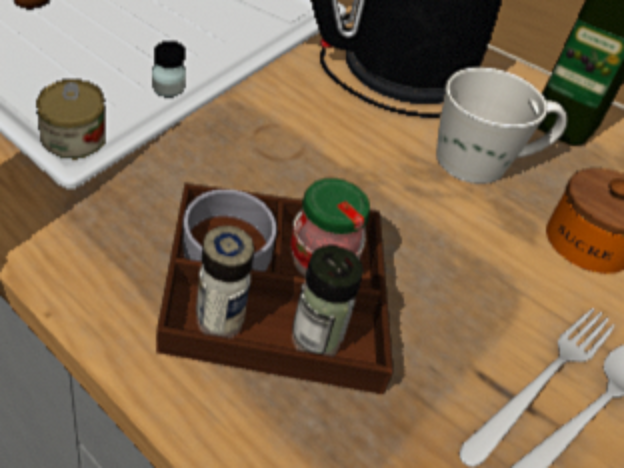

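The preserves jar stands in the square compartment at crop (335,215). Only the mill is left.

```bash
python3 -m crank '[[[16,-16.2,0.5],0,0],[[16,-16.2,0.5],0,0],[[16,-16.2,0.5],0,0],[[16,-16.2,0.5],0,0],[[16,-16.2,0.5],0,0],[[16,-16.2,0.5],0,0],[[16,-16.2,0.5],0,0],[[16,-16.2,0.5],0,0]]'
python3 -m crank '[[[0,0,2],0,0],[[0,0,2],0,0],[[0,0,2],0,0]]'
python3 -c "from h import *;go(.647,.264,.14,36.6)"
```

```text
clock: 24.95
position: [0.647, 0.263, 0.2407]
orientation: [3.141, 0.0, 0.64]
wrist_force: [-1.0, -0.4, -1.1]
gripper_width: 0.0883
gripper_force: 0.0
clock: 25.2
position: [0.6469, 0.2592, 0.2205]
orientation: [3.141, 0.003, 0.634]
wrist_force: [0.5, 0.8, -0.2]
gripper_width: 0.0882
gripper_force: 0.0
target (0.647, 0.264, 0.14, 36.6) shift [ 0.32 -0.38  8.05] turn -0.3 t 25.2
```

```bash
python3 -m crank '[[[0,0,2],0,0],[[0,0,3],0,0],[[0,0,3],0,0],[[0,0,3],0,0],[[0,0,3],0,0]]'
python3 -c "from h import *;go(.647,.264,.14,36.6)"
```

```text
clock: 25.62
position: [0.6479, 0.2617, 0.1919]
orientation: [3.141, -0.001, 0.637]
wrist_force: [-0.1, 0.3, 0.1]
gripper_width: 0.088
gripper_force: 0.0
target (0.647, 0.264, 0.14, 36.6) shift [ 0.06 -0.24  5.19] turn -0.1 t 25.62
```

```bash
python3 -m crank '[[[0,-0.1,2],0,0],[[0,-0.1,4],0,0],[[0,-0.1,5],0,0],[[0,-0.1,5.1],0,0],[[0,-0.1,5.1],0,0],[[0,-0.1,5.1],0,1],[[0,-0.1,5.1],0,1],[[0,-0.1,5.1],0,1]]'
python3 -m crank '[[[0,0,0],0,1],[[0,0,0],0,1],[[0,0,0],0,1],[[0,0,0],0,1],[[0,0,0],0,1]]'
```

```text
clock: 26.28
position: [0.6474, 0.2629, 0.1412]
orientation: [3.141, -0.002, 0.637]
wrist_force: [-0.3, -0.2, -0.0]
gripper_width: 0.0704
gripper_force: 0.0
clock: 26.7
position: [0.6468, 0.2628, 0.1402]
orientation: [3.142, -0.0, 0.637]
wrist_force: [-0.6, -0.9, 1.2]
gripper_width: 0.0471
gripper_force: 29.7
```

```bash
python3 -m crank '[[[0,0,-1],0,1],[[0,0,-3],0,1],[[0,0,-6],0,1],[[0,0,-9],0,1],[[0,0,-12],0,1],[[0,0,-14],0,1],[[0,0,-14],0,1]]'
python3 -c "from h import *;go(.5224,-.222,.28,36.6)"
```

```text
clock: 27.28
position: [0.6494, 0.2629, 0.2859]
orientation: [3.138, -0.009, 0.637]
wrist_force: [0.5, -0.3, -0.4]
gripper_width: 0.0469
gripper_force: 29.9
target (0.5224, -0.222, 0.28, 36.6) shift [-39.05  31.43   0.32] turn -0.1 t 27.28
```

Carry it more gently than the jars, with about 3 cm per row.

```bash
python3 -m crank '[[[-1,0.8,0],0,1],[[-3,2.4,0],0,1],[[-5.4,4.3,0],0,1],[[-7.8,6.2,0],0,1],[[-10.2,8.2,0],0,1],[[-12.6,10.1,0],0,1],[[-15,12,0],0,1],[[-17.4,14,0],0,1]]'
python3 -m crank '[[[-2.4,1.9,0],0,1],[[-4.8,3.8,0],0,1],[[-7.2,5.8,0],0,1],[[-9.6,7.7,0],0,1],[[-12,9.6,0],0,1],[[-14.4,11.6,0],0,1],[[-16.5,13.3,0],0,1],[[-18,14.5,0],0,1]]'
python3 -c "from h import *;go(.5224,-.222,.28,36.6)"
```

```text
clock: 27.95
position: [0.5886, 0.0456, 0.2789]
orientation: [-3.14, 0.002, 0.638]
wrist_force: [0.5, -0.3, -2.1]
gripper_width: 0.0471
gripper_force: 29.9
clock: 28.62
position: [0.5297, -0.18, 0.2793]
orientation: [-3.141, 0.002, 0.634]
wrist_force: [-0.2, 0.2, -1.9]
gripper_width: 0.0471
gripper_force: 29.9
target (0.5224, -0.222, 0.28, 36.6) shift [-3.07  2.95 -0.07] turn -0.3 t 28.62
```

```bash
python3 -m crank '[[[-1,0.9,0],0,1],[[-2,1.9,0],0,1],[[-3,2.9,0],0,1],[[-3,2.9,0],0,1],[[-3,2.9,2],0,1],[[-3,2.9,4],0,1],[[-3,2.9,4],0,1],[[-3,2.9,4],0,1]]'
python3 -m crank '[[[0,0,0],0,1],[[0,0,0],0,1],[[0,0,0],0,1]]'
python3 -c "
from h import *;go(.5224,-.222,.1425,36.6)
p,W=cloud('scene');cv2.imwrite('pics/s7.png',cv2.resize(p[110:384,200:512,::-1],None,fx=2,fy=2))
p,W=cloud('top')
for lo,hi in((.085,.1),(.1,.12),(.12,.15)):
    A=W[(abs(W[...,0]-.522)<.06)&(abs(W[...,1]+.222)<.045)&(W[...,2]>lo)&(W[...,2]<hi)]; print(len(A))"
```

```text
clock: 29.28
position: [0.5241, -0.2167, 0.2389]
orientation: [-3.138, 0.001, 0.638]
wrist_force: [-0.3, 0.2, -1.3]
gripper_width: 0.0471
gripper_force: 29.9
clock: 29.53
position: [0.5255, -0.2182, 0.2409]
orientation: [3.14, -0.001, 0.637]
wrist_force: [-0.1, -0.4, -1.9]
gripper_width: 0.0472
gripper_force: 29.9
target (0.5224, -0.222, 0.1425, 36.6) shift [-0.49  0.11  9.84] turn -0.1 t 29.53
7
56
61
```

View pics/s7.png

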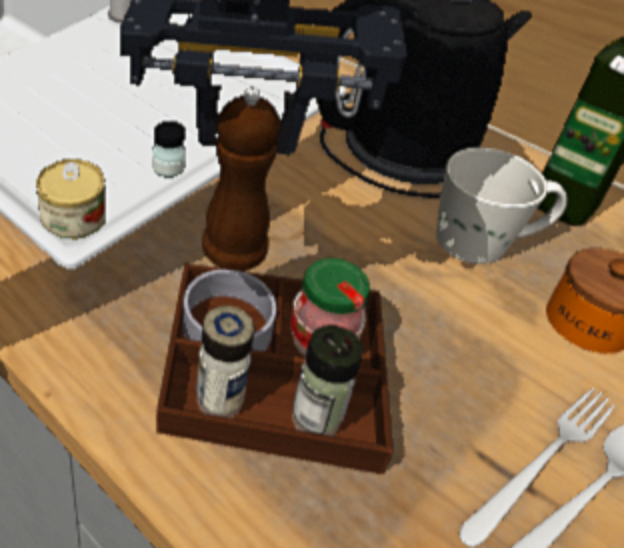

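```bash
python3 -c "
from h import *
m=manip.camera_model('scene')
P=manip.state()['position']
for z in (.005+.0,-.135,-.110):
    c=np.array(m['R'])@(P+[0,0,z])+np.array(m['t']); u=c[0]/c[2]*m['fx']+m['cx'];v=c[1]/c[2]*m['fy']+m['cy']; print((u-200)*2,(v-110)*2)
M=manip.silhouettes('scene','mill_1')[0]['mask']
for v in range(140,246,8):
    u=np.nonzero(M[v])[0]
    if len(u): print((v-110)*2,(u.mean()-200)*2,2*len(u))
"
```

```text
247.2408647803736 122.73296576530703
231.74447620514525 251.06996272492626
234.1935985496774 230.7869783793725
92 252.0 18
108 248.0 54
124 248.0 62
140 246.0 62
156 246.0 58
172 244.0 50
188 240.0 50
204 238.0 58
220 237.0 64
236 234.0 66
252 235.0 64
268 239.0 32
```

The mill hangs upright: its silhouette axis lies within 1 px of the predicted vertical. Lower it into the cup.

```bash
python3 -m crank '[[[-0.4,0.1,0],0,1],[[-0.4,0.1,2],0,1],[[-0.4,0.1,4],0,1],[[-0.4,0.1,4],0,1],[[-0.4,0.1,4],0,1],[[-0.4,0.1,4],0,1]]'
python3 -c "from h import *;go(.5224,-.222,.1425,36.6)"
```

```text
clock: 30.18
position: [0.5226, -0.2218, 0.2007]
orientation: [3.141, -0.0, 0.637]
wrist_force: [0.5, -0.1, -2.3]
gripper_width: 0.047
gripper_force: 29.9
target (0.5224, -0.222, 0.1425, 36.6) shift [-0.03  0.    5.82] turn -0.1 t 30.18
```

```bash
python3 -m crank '[[[0,0,1],0,1],[[0,0,2.3],0,1],[[0,0,3.6],0,1],[[0,0,4.6],0,1],[[0,0,5.2],0,1],[[0,0,5.5],0,1],[[0,0,5.5],0,1],[[0,0,5.5],0,1]]'
python3 -m crank '[[[0,0,0.1],0,1],[[0,0,0.2],0,1],[[0,0,0.2],0,1],[[0,0,0.2],0,1]]'
```

```text
clock: 30.85
position: [0.5225, -0.2215, 0.1452]
orientation: [3.141, -0.0, 0.637]
wrist_force: [0.2, 0.4, -1.6]
gripper_width: 0.0467
gripper_force: 29.9
clock: 31.18
position: [0.5223, -0.2213, 0.1431]
orientation: [3.141, -0.0, 0.637]
wrist_force: [0.2, -1.0, -2.0]
gripper_width: 0.047
gripper_force: 29.9
```

```bash
python3 -m crank '[[[0,0,0.05],0,1],[[0,0,0.1],0,1],[[0,0,0.1],0,1],[[0,0,0.1],0,1]]'
```

```text
clock: 31.52
position: [0.5224, -0.2214, 0.1423]
orientation: [3.141, -0.0, 0.637]
wrist_force: [-0.5, 0.6, 3.0]
gripper_width: 0.0472
gripper_force: 29.6
```

```bash
python3 -m crank '[[[0,0,0],0,0.7],[[0,0,0],0,0.3],[[0,0,0],0,0],[[0,0,0],0,0],[[0,0,0],0,0],[[0,0,-2],0,0],[[0,0,-6],0,0],[[0,0,-10],0,0]]'
python3 -m crank '[[[0,-4,-2],0,0],[[4,-8,-2],0,0],[[8,-12,-2],0,0],[[12,-16,-2],0,0],[[16,-20,-2],0,0],[[16,-20,-2],0,0],[[16,-20,-2],0,0],[[16,-20,-2],0,0]]'
python3 - <<'E'
from h import *
p,W=cloud('scene');cv2.imwrite('pics/s8.png',cv2.resize(p[:,:,::-1],None,fx=1.5,fy=1.5))
for q in("spice_jar_1","jar_1","mill_1","tin_1","short_jar"):
    for r in manip.silhouettes("scene",q)[:2]:
        X=W[r["mask"]&np.isfinite(W[...,0])]; h=np.percentile(X[:,2],98); T=X[X[:,2]>h-.012]
        print(q,round(r["score"],2),"top",h.round(3),((T.min(0)+T.max(0))/2).round(3))
E
```

```text
clock: 32.18
position: [0.5211, -0.2207, 0.2418]
orientation: [-3.138, 0.002, 0.637]
wrist_force: [0.8, 0.2, 0.1]
gripper_width: 0.088
gripper_force: 0.0
clock: 32.85
position: [0.5323, 0.0419, 0.2612]
orientation: [-3.138, -0.002, 0.648]
wrist_force: [-0.3, -0.4, -0.6]
gripper_width: 0.088
gripper_force: 0.0
spice_jar_1 0.7 top 0.113 [ 0.458 -0.273  0.108]
spice_jar_1 0.59 top 0.113 [ 0.505 -0.341  0.107]
jar_1 0.59 top 0.094 [ 0.548 -0.296  0.097]
jar_1 0.34 top 0.113 [ 0.458 -0.273  0.108]
mill_1 0.84 top 0.172 [ 0.523 -0.219  0.168]
tin_1 0.95 top 0.062 [ 0.511 -0.004  0.057]
short_jar 0.69 top 0.065 [ 0.653 -0.013  0.06 ]
```

View pics/s8.png

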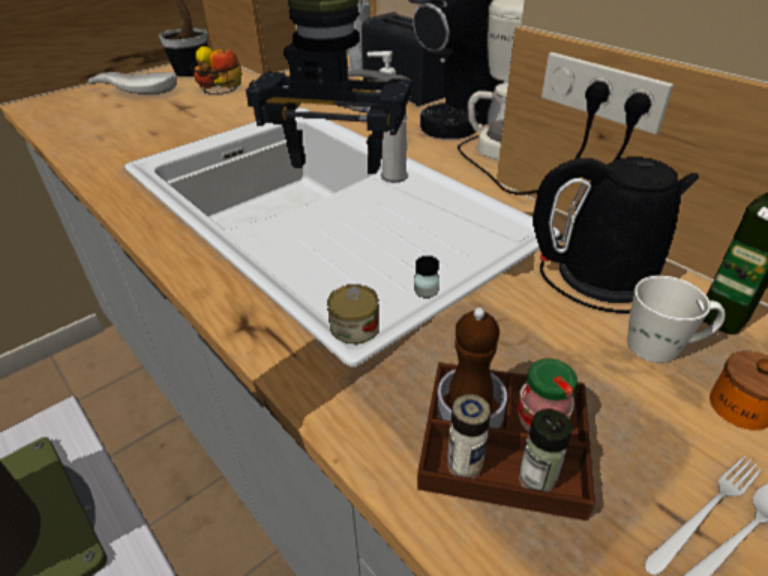

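The mill stands in the cup at (477,360). The spice jars at (467,435) and (546,450) and the preserves jar at (548,390) stand upright in their compartments. The tin and the short jar have not moved, and the arm is clear.

```bash
python3 -c "
from rig import manip
print(manip.finish_job())"
```

```text
the job is handed in; nothing more can be done
None
```

The job is handed in at about 33 s of the 109 s: both spice jars, the preserves jar and the pepper mill stand upright in their caddy compartments, and the tin and short jar are where they stood.

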